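Snap the open sample vial shut and lift it out by its cap

TASK

One of the three vials in the aluminium block is still open, and its white snap cap lies on the bench. Put the cap on that vial and press straight down until it clicks over the bead, then keep bearing down just as hard for a good second so that it is fully home; then draw the vial straight up out of the block by its cap and finish holding it there, hanging upright from the cap alone with its foot at least 10 cm above the bench. Do not disturb the closed vials, the bottle or the tip box, and do not let go at the end.

Things in the scene. Friction and masses are not known exactly. Their poses are not given: they have to be found in the camera images.
- block: Bare aluminium vial block, fixed: 70 (its x) by 210 (its y) by 45 mm high. Origin: centre of its underside, on the bench, z up; yaw varies. Three round holes along its y axis, at y = -70, 0 and +70 mm, 36 mm wide, 40 mm deep (floor 5 mm above the bench), a vial in each. It stands to the robot's right or left, the cap on the other side.
- vial: The open vial: amber glass, loose, 50 to 85 g, in any of the holes. Origin: centre of its foot, z up its axis. Body 34 mm across up to 58 mm, then a shoulder to a 25 mm neck; a bead 30 mm across at 71 to 72 mm, tapering up to a 22 mm wide rim at 79.5 mm. In the block its foot is 5 mm, its rim 84.5 mm above the bench; about 1 mm of play in the hole.
- vial_rim (a point): Centre of the open vial's rim (the mouth's upper edge), on its axis 79.5 mm above its foot.
- cap: Loose white plastic snap cap: round, ribbed, 40 mm across, 21 mm tall, closed top, 24 g, lying skirt down on the bench (the way it goes on). Origin: centre of the skirt's lower edge, z up. Inside 36 mm wide, 18 mm deep, with springy snap beads 7 mm above the lower edge that leave a 26 mm opening. The skirt is stiff: grip it hard (60 to 100 N) from the sides and press and lift it by that grip.
- cap_seat (a point): Underside of the cap's top, on its axis 18 mm above its lower edge; on vial_rim when home (cap's lower edge 61.5 mm above the vial's foot). The snap beads meet the neck 8 mm above home; the push rises to some 8 N (6 to 15 N by how squarely it is pressed), 4 to 5 mm above home they jump the bead with a click and the force drops, then it goes easily to a hard stop. Snapped on, it carries the vial.
- closed_vial_a: A closed vial in another hole of the block, to be left alone: the same vial with the same cap already on, 82.5 mm tall in all, 40 mm wide at the cap (its lower edge 61.5 mm up). Origin at the centre of its foot.
- closed_vial_b: The second closed vial, to be left alone: like closed_vial_a.
- bottle: Amber glass reagent bottle with a white screw cap, 60 mm in diameter, 115 mm tall, loose, behind the work (+x), to be left alone. Origin at the centre of its foot.
- tip_box: Pipette tip box, blue base and clear lid, 118 by 82 by 68 mm, loose, behind the work (+x), to be left alone. Origin at the centre of its underside.
Not all that is in view belongs to the job. What is shaped like the cap but orange is not meant. There is more than one size of the block; the job needs the smaller.

How it is judged:
By the outcome, as a careful person would: the job done as asked, in the order asked, and still so for the second after the job is handed in, while the arm keeps its last pose, push and grip.
It also fails if it takes over 42 s, if anything falls off the work surface, if the arm or the gripper's body presses on something with over 40 N, if the wrist force passes 120 N, or if a joint passes its speed limit or range.

ROBOT

A 6-joint arm with a two-finger parallel gripper is mounted at the origin on the work surface. World frame = base frame: x ahead of the robot, y to its left, z up, the work surface at z = 0. Lengths are in m, angles in rad, forces in N, time in s.
With the tool pointing down it reaches from about 0.35 to 0.975 m from the base axis. Payload 4.9 kg.
Tool frame: the origin (TCP) lies midway between the tips of the shut fingers; the grasp point (between the pads) lies 19 mm behind it; z points along the fingers, y is the line along which they close (so a half turn about z gives the same grasp; the last joint's range is limited). The gripper opens to 85 mm and grips with 20 to 120 N. Pads are 22 mm wide; open, the fingers measure 114 mm over their backs; the gripper's body (76 mm by 85 mm) begins 54 mm behind the grasp point. The pads swing forward as they close: fully open they stand 13 mm farther back than shut.
Start: joints at [1.196, 0.053, 1.613, -0, 1.476, -0.119], TCP at [0.158, 0.605, 0.195] pointing down, gripper open.
Joint ranges: [-3.01, 3.01], [-1.01, 2.22], [0.06, 2.58], [-1.02, 4.17], [0.09, 2.62], [-3.14, 3.14]. Speed limits (rad/s): [2.57, 2.57, 3.14, 3.14, 3.14, 3.14].

INTERFACE

Orientations are given as a unit quaternion [w, x, y, z].
In Python, from plant import * gives the robot as it stands.
- The arm moves only by the tool jog_arm, never from a script. Its argument "targets" is a list of rows, each a list of 3 entries, a list of its own where there are three numbers: the shift along the tool's x, y, z in units of 25 mm (1.0 is 25 mm), then the turn, a rotation vector about the tool's x, y, z in units of 8 degrees (1.0 is 8 degrees), then the opening in per cent of the stroke, from 0 (shut) to 100 (fully open). A call has 1 to 8 rows; each row is the pose to reach, as a shift and turn from the pose commanded when the call began, along the tool's axes at that moment; what a row does not reach only later rows make up. A row lasts 1/8 s, in which the tool goes at most 62.5 mm and 10.7 degrees, less where a joint would pass 70% of its speed; a pose out of reach is approached as far as the arm can. A call with a gripper value outside its range is refused whole. The fingers move at their own pace and stop on an object; the grip force is fixed at half the most. Time passes only in rows, so rows that repeat a pose let the fingers close. It gives the time, the measured TCP pose, the force, the opening and the grip force at its end, in the units of the state.
- state(): the state, without advancing time (a new reading comes with each control period).
- grab_frame(name): name is "scene" or "top" or "wrist"; returns (picture, depth): 400x640x3 uint8, red, green, blue; 400x640 float32, m along the optical axis (not along the pixel's ray), 0 where there is no reading.
- camera_params(name): a dict with "fovy" (degrees; the focal length in pixels is half the picture's height over the tangent of half this angle, whatever the lens; pixels are square), "cx", "cy" (the principal point, pixels), "dist" ([k1, k2, p1, p2, k3] as OpenCV has them; the pictures are not rectified), "rvec" (rotation vector, rad) and "tvec" (3), from world to camera coordinates, as OpenCV has them; the wrist camera has in their place "hand_eye" (4x4, takes a point from camera to tool coordinates, whose origin is the TCP and whose axes are the flange's). Camera axes: x right, y down, z forward; pixel columns grow to the right and rows downward; lengths in m; the calibration is good to about 2 mm. A picture is of the moment at which its call begins: read the wrist's pose just before it. camera_params takes no time and is no camera call.
- job_done(): hands the job in; it is judged then, once.
The state is a dict: "time": time; "joint_pos": joint angles; "joint_vel": joint speeds; "joint_efforts": joint torques, N m; "tool_pos": TCP position; "tool_rot": TCP orientation; "contact_force": force on the tool from outside, world axes, zero at the start; "ft_torque": the same for the moment, N m; "gripper_width": opening from 0.0 (shut) to 1.0 (fully open); "grasp_force": force on a finger pad.
Only numpy, scipy, OpenCV 4.12 (cv2) and the standard library are available. Lean on these libraries where they do the work, as an engineer would, in place of code of your own. Each camera call takes 0.05 s, during which the arm holds its last target. There are 200 camera calls.

## Working session

There is one attempt and no reset: what is moved stays moved. The work goes in short steps, Python scripts to look and compute and a tool call to move; the robot and the scene stay as the last step left them, time stands still between calls to the robot, and variables do not carry over. Pictures are saved under pics/ and viewed, at most 10 in all, crops included, and the job is handed in when it is done.

Besides the shell and the picture viewer there is one more tool, called after "Emit:" by a JSON object that holds its "name" and its "arguments". jog_arm: Moves the arm, as the interface text tells. Its arguments: {"type":"object","properties":{"targets":{"type":"array"}},"required":["targets"]}

```bash
mkdir -p pics
cat > h.py <<'E'
from plant import *
import numpy as np, cv2
from scipy.spatial.transform import Rotation as R
def cam(name,st=None):
    p=camera_params(name); f=200/np.tan(np.radians(p["fovy"])/2)
    K=np.array([[f,0,p["cx"]],[0,f,p["cy"]],[0,0,1.]]); d=np.array(p["dist"],float)
    if "rvec" in p:
        Rc=R.from_rotvec(np.ravel(p["rvec"])).as_matrix().T; o=-Rc@np.ravel(p["tvec"])
    else:
        q=st["tool_rot"]; Rt=R.from_quat([q[1],q[2],q[3],q[0]]).as_matrix(); H=np.array(p["hand_eye"])
        Rc=Rt@H[:3,:3]; o=Rt@H[:3,3]+np.array(st["tool_pos"])
    return K,d,Rc,o
def rays(uv,c):
    K,d,Rc,o=c
    n=cv2.undistortPoints(np.asarray(uv,float).reshape(-1,1,2),K,d).reshape(-1,2)
    return n,np.c_[n,np.ones(len(n))]@Rc.T
def onplane(uv,z,c):
    _,r=rays(uv,c); o=c[3]; return o+r*((z-o[2])/r[:,2])[:,None]
def cloud(depth,c):
    v,u=np.mgrid[0:400,0:640]; uv=np.c_[u.ravel(),v.ravel()]
    _,r=rays(uv,c); P=c[3]+r*depth.reshape(-1,1); P[depth.ravel()==0]=np.nan
    return P.reshape(400,640,3)
E
python3 - <<'E'
from h import *
s=state(); print({k:np.round(v,3) for k,v in s.items()})
for n in("scene","top"):
    im,d=grab_frame(n); cv2.imwrite(f"pics/{n}.png",im[...,::-1]); np.savez(f"{n}.npz",im=im,d=d)
    c=cam(n); print(n,c[0][0,0],c[1],c[3],c[2][:,2])
E
```

```text
{'time': np.float64(0.0), 'joint_pos': array([ 1.196,  0.053,  1.614,  0.   ,  1.476, -0.119]), 'joint_vel': array([ 0.001,  0.   , -0.003,  0.001, -0.002, -0.001]), 'joint_efforts': array([-1.0000e-03, -3.9368e+01, -3.7018e+01, -0.0000e+00,  7.0000e-03,
        0.0000e+00]), 'tool_pos': array([0.158, 0.604, 0.193]), 'tool_rot': array([-0.   ,  0.128,  0.992, -0.001]), 'contact_force': array([-1.423,  0.295, -1.162]), 'ft_torque': array([0.005, 0.048, 0.011]), 'grasp_force': np.float64(0.0), 'gripper_width': np.float64(0.999)}
scene 494.975825455608 [0.04069287 0.         0.         0.         0.        ] [ 1.05835634 -0.05029402  0.99768791] [-0.5246687   0.08167254 -0.8473797 ]
top 370.96769032345577 [-0.07926603  0.          0.          0.          0.        ] [0.41185045 0.02532226 0.88110463] [ 0.10197204  0.02115044 -0.9945624 ]
```

View pics/scene.png

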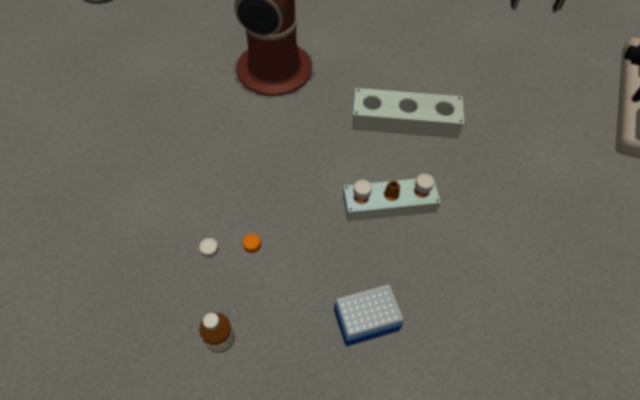

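View pics/top.png

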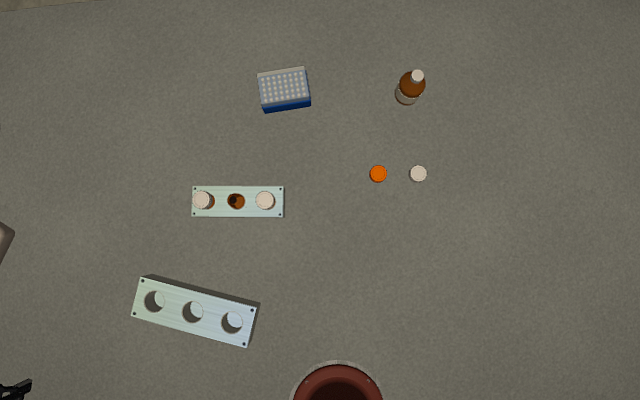

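The scene view shows the smaller block at (392,197) with the open vial in the middle hole at (393,190), the cap at (208,246) and the orange decoy at (251,242). In the top view the open vial is at (236,201), the closed vials are at (201,200) and (265,200), and the cap is at (418,173).

Run:
```python
from h import *
def blob(m,near):
    n,l,st,ce=cv2.connectedComponentsWithStats(m.astype(np.uint8)); 
    k=1+np.argmin([np.hypot(*(ce[i]-near)) if st[i,4]>40 else 1e9 for i in range(1,n)]); return l==k,ce[k],st[k]
for n,capn,caps,blk in(("top",(418,173),[(201,200),(265,200)],(215,188)),("scene",(208,246),[(362,188),(425,183)],(392,200))):
    z=np.load(n+".npz"); im,d=z["im"],z["d"]; c=cam(n); P=cloud(d,c)
    hsv=cv2.cvtColor(im,cv2.COLOR_RGB2HSV); bright=hsv[...,2]
    print(n,"capHSV",hsv[capn[1],capn[0]],"bg",hsv[220,520],"blk",hsv[blk[1],blk[0]])
    h=P[...,2]
    for nm,uv,zz in [("cap",capn,.021)]+[("closed",q,.0875) for q in caps]:
        m,ce,st=blob((abs(h-zz)<.007)&(bright>130),uv)
        q=onplane(np.argwhere(m)[:,::-1],zz,c); (cc,wh,a)=cv2.minAreaRect(q[:,:2].astype(np.float32)*1000)
        print(nm,ce,st[4],"plane",q.mean(0).round(4),"depthz",np.nanmedian(h[m]).round(4),"size",np.round(wh,1))
    m,ce,st=blob(abs(h-.045)<.006,caps[0] if 0 else blk)
    q=onplane(np.argwhere(m)[:,::-1],.045,c); r=cv2.minAreaRect(q[:,:2].astype(np.float32)*1000); print("block",ce,st[4],r)
    m,ce,st=blob((h>.075)&(h<.095),( (236,201) if n=="top" else (393,184)))
    print("vialtop",ce,st[4],onplane([ce],.0845,c).round(4))
```

```text
top capHSV [ 17  43 194] bg [ 24  35 109] blk [ 52  26 185]
cap [417.9950495  173.01485149] 202 plane [ 0.544  -0.2018  0.021 ] depthz 0.0207 size [33.1 38. ]
closed [200.27935223 199.36437247] 247 plane [0.4882 0.29   0.0875] depthz 0.0876 size [36.5 37.1]
closed [263.9962406  199.70676692] 266 plane [0.4841 0.15   0.0875] depthz 0.0876 size [38.  38.6]
block [238.18438287 201.5884131 ] 1985 ((486.2268981933594, 220.18743896484375), (210.49656677246094, 70.39466857910156), 88.09725189208984)
vialtop [233.75172414 199.95862069] 145 [[0.4854 0.2167 0.0845]]
scene capHSV [ 21  35 191] bg [ 25  31 106] blk [ 15  78 127]
cap [208.01345291 245.42152466] 223 plane [ 0.5438 -0.2029  0.021 ] depthz 0.0217 size [34.8 37.6]
closed [362.55238095 186.47142857] 210 plane [0.484  0.1483 0.0875] depthz 0.088 size [37.4 37.2]
closed [424.82926829 180.24878049] 205 plane [0.488  0.2878 0.0875] depthz 0.0878 size [38.  37.2]
block [389.82993593 197.114735  ] 1717 ((487.69671630859375, 217.623046875), (210.47921752929688, 75.68084716796875), 88.3708724975586)
vialtop [393.14285714 185.56349206] 126 [[0.4897 0.2162 0.0845]]
```

```bash
cat >> h.py <<'E'
def go(p,ang,s=None):
    "tool units to reach p with tool y at world angle ang (deg), pointing down"
    s=s or state(); q=s["tool_rot"]; Rt=R.from_quat([q[1],q[2],q[3],q[0]])
    a=np.radians(ang); y=np.array([np.cos(a),np.sin(a),0]); z=np.array([0,0,-1.])
    Rd=R.from_matrix(np.c_[np.cross(y,z),y,z])
    print("shift",(Rt.inv().apply(np.array(p)-s["tool_pos"])/.025).round(3),"turn",(np.degrees((Rt.inv()*Rd).as_rotvec())/8).round(3))
    return Rd
E
python3 -c "
from h import *
go((.53,-.2023,.19),-1.7)"
```

```text
shift [-22.56  -27.439   0.181] turn [-1.200e-02  8.000e-03  9.631e+00]
```

Emit:
{"name": "jog_arm", "arguments": {"targets": [[[-4,-5,0],[0,0,1.3],100],[[-7,-8,0],[0,0,2.6],100],[[-10,-11,0],[0,0,3.9],100],[[-12,-14,0],[0,0,5.2],100],[[-14,-17,0],[0,0,6.5],100],[[-17,-21,0],[0,0,7.6],100],[[-19,-24,0],[0,0,8.8],100],[[-22.6,-27.4,0],[0,0,9.6],100]]}}

```text
time: 1.1
tool_pos: [0.3685, 0.1495, 0.1943]
tool_rot: [0.0, 0.717, 0.697, 0.0]
contact_force: [1.2, -0.4, -0.0]
gripper_width: 1.004
grasp_force: 0.0
```

```bash
python3 -c "
from h import *
s=state();print(s['time'],s['tool_pos']);go((.544,-.2023,.19),-1.7,s)"
```

```text
1.1 [0.36846877 0.14946458 0.19427318]
shift [-13.861   7.427   0.173] turn [ 0.005 -0.002  0.005]
```

Emit:
{"name": "jog_arm", "arguments": {"targets": [[[-2.3,1.2,0],[0,0,0],100],[[-4.6,2.4,0],[0,0,0],100],[[-6.9,3.6,0],[0,0,0],100],[[-9.2,4.8,0],[0,0,0],100],[[-11.5,6,0],[0,0,0],100],[[-13.5,7.2,0],[0,0,0],100],[[-13.5,7.2,0],[0,0,0],100],[[-13.5,7.2,0],[0,0,0],80]]}}

```text
time: 2.1
tool_pos: [0.5393, -0.1907, 0.1937]
tool_rot: [-0.001, 0.716, 0.698, -0.0]
contact_force: [0.2, 0.4, -0.4]
gripper_width: 0.819
grasp_force: 0.0
```

```bash
python3 -c "
from h import *
s=state();print(s['time'],s['tool_pos']);go((.544,-.2023,.19),-1.7,s)
im,d=grab_frame('wrist');cv2.imwrite('pics/w1.png',im[...,::-1]);c=cam('wrist',s);print(c[3]);P=cloud(d,c)
m=(abs(P[...,2]-.021)<.006)
n,l,st,ce=cv2.connectedComponentsWithStats(m.astype(np.uint8))
for i in range(1,n):
  if st[i,4]>300:
    k=l==i; q=onplane(np.argwhere(k)[:,::-1],.021,c);print(ce[i],st[i],im[k].mean(0).round(),q.mean(0).round(4),np.ptp(q,axis=0).round(4),np.nanmedian(P[...,2][k]))
"
```

```text
2.1 [ 0.53929395 -0.19066237  0.19367856]
shift [-0.461  0.201  0.146] turn [-0.011 -0.008  0.025]
[ 0.54197124 -0.1124277   0.37383903]
[326.5150925  101.31742941] [ 309   83   36   37 1027] [248. 160.  71.] [ 0.5474 -0.1095  0.021 ] [0.0391 0.0384 0.    ] 0.021198337186066563
[326.09551887 182.32075472] [310 166  33  33 848] [243. 237. 225.] [ 0.5449 -0.2022  0.021 ] [0.0385 0.0397 0.    ] 0.02113122059952169
```

View pics/w1.png

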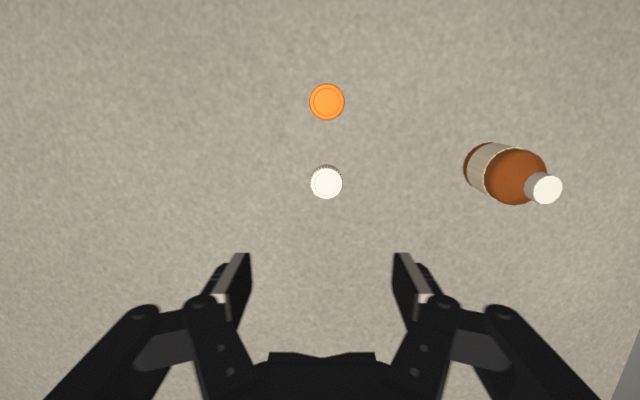

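The wrist view shows the white cap at (326,182), the orange decoy at (326,101) and the bottle at (515,175). The cap is at (0.5447, -0.2022), which agrees with the other two cameras. I'll descend now.

Emit:
{"name": "jog_arm", "arguments": {"targets": [[[-0.46,0.22,1.5],[0,0,0],75],[[-0.46,0.22,3],[0,0,0],75],[[-0.46,0.22,4.5],[0,0,0],75],[[-0.46,0.22,6],[0,0,0],75],[[-0.46,0.22,6.5],[0,0,0],75],[[-0.46,0.22,6.5],[0,0,0],75],[[-0.46,0.22,6.5],[0,0,0],75]]}}

```text
time: 3.02
tool_pos: [0.5463, -0.2026, 0.0343]
tool_rot: [0.002, 0.716, 0.698, 0.001]
contact_force: [0.3, 0.4, 1.1]
gripper_width: 0.753
grasp_force: 0.0
```

```bash
python3 -c "
from h import *
s=state();print(s['time'],s['tool_pos']);go((.5447,-.2022,.004),-1.7,s)"
```

```text
3.025 [ 0.54629628 -0.20261783  0.0342626 ]
shift [ 0.017 -0.068  1.21 ] turn [0.023 0.011 0.034]
```

Emit:
{"name": "jog_arm", "arguments": {"targets": [[[0,-0.04,0.6],[0,0,0],75],[[0,-0.04,1.1],[0,0,0],75],[[0,-0.04,1.15],[0,0,0],75],[[0,-0.04,1.15],[0,0,0],60],[[0,-0.04,1.15],[0,0,0],45],[[0,-0.04,1.15],[0,0,0],35],[[0,-0.04,1.15],[0,0,0],30],[[0,-0.04,1.15],[0,0,0],25]]}}

```text
time: 4.03
tool_pos: [0.544, -0.2023, 0.0034]
tool_rot: [0.0, 0.716, 0.698, 0.0]
contact_force: [-0.2, 0.9, -0.5]
gripper_width: 0.252
grasp_force: 0.0
```

The fingers closed past 40 mm with no force, so I'll look.

```bash
python3 -c "
from h import *
s=state();im,d=grab_frame('wrist');cv2.imwrite('pics/w2.png',im[...,::-1]);print(s['gripper_width'],s['grasp_force'],s['tool_pos'])
im,d=grab_frame('top');c=cam('top');P=cloud(d,c);cv2.imwrite('pics/t2.png',cv2.resize(im[120:240,340:500,::-1],None,fx=4,fy=4))
"
```

```text
0.25157493319680957 0.0 [ 0.54397951 -0.20228007  0.00339275]
```

View pics/w2.png

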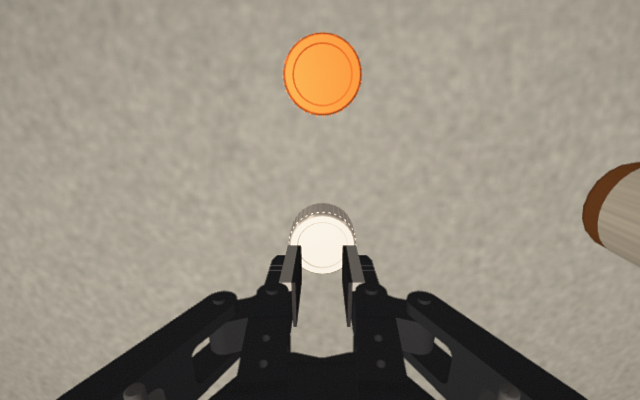

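The wrist picture shows the white cap at (322,242), the pads at columns 296 and 348 overlapping it from this side, and the orange cap at (322,74). I'll use depth to see where the tips and the cap are.

```bash
python3 -c "
from h import *
s=state();im,d=grab_frame('wrist');c=cam('wrist',s);P=cloud(d,c)
for uv in [(322,235),(322,220),(310,262),(322,268),(293,250),(297,270),(297,300),(296,322),(351,250),(347,300),(280,262),(322,208)]: print(uv,im[uv[1],uv[0]],P[uv[1],uv[0]].round(4))
n,l,st,ce=cv2.connectedComponentsWithStats(((im.min(2)>200)).astype(np.uint8))
for i in range(1,n):
  if st[i,4]>300: print(ce[i],st[i],onplane([ce[i]],.021,c), np.nanmedian(P[...,2][l==i]))
"
```

```text
(322, 235) [250 244 231] [ 0.5448 -0.1974  0.02  ]
(322, 220) [250 244 232] [ 0.5451 -0.1873  0.0217]
(310, 262) [250 243 230] [ 0.5372 -0.2144  0.0212]
(322, 268) [242 232 217] [ 0.5443 -0.2186  0.0215]
(293, 250) [94 89 83] [ 0.5308 -0.1912  0.0507]
(297, 270) [22 20 22] [ 0.5338 -0.193   0.0664]
(297, 300) [18 14 16] [ 0.5335 -0.2054  0.0708]
(296, 322) [56 51 49] [ 0.5333 -0.2118  0.0774]
(351, 250) [95 90 84] [ 0.559  -0.1917  0.0511]
(347, 300) [35 33 30] [ 0.5551 -0.2025  0.0756]
(280, 262) [25 25 26] [ 0.5247 -0.1953  0.0548]
(322, 208) [129 118 108] [ 0.5452 -0.1834  0.0121]
[321.90628853 243.17796958] [ 291  217   63   57 2433] [[ 0.54466266 -0.20222224  0.021     ]] 0.02121389509950869
```

View pics/t2.png

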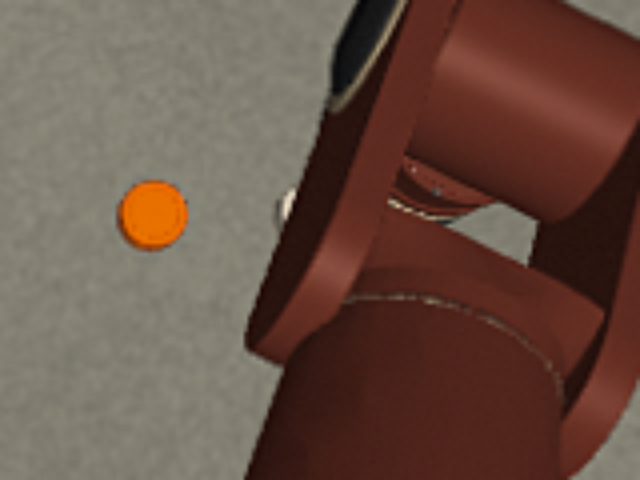

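```bash
python3 -c "
from h import *
s=state();im,d=grab_frame('wrist');c=cam('wrist',s);P=cloud(d,c);print(s['tool_pos'],s['joint_pos'].round(4),camera_params('wrist')['hand_eye'])
for u in (290,293,296,348,351,355):
  print(u,[(r,P[r,u].round(3).tolist()) for r in range(236,256,3)])
"
```

```text
[ 0.54390619 -0.20226406  0.00329372] [-0.4842  0.1425  1.8569 -0.      1.1422 -0.4588] [[ 2.77987690e-04 -9.51280666e-01 -3.08326153e-01  7.84729935e-02]
 [ 9.99999726e-01  5.28589796e-05  7.38516295e-04  3.43838684e-04]
 [-6.86238467e-04 -3.08326274e-01  9.51280420e-01 -1.80075397e-01]
 [ 0.00000000e+00  0.00000000e+00  0.00000000e+00  1.00000000e+00]]
290 [(236, [0.526, -0.198, 0.018]), (239, [0.526, -0.199, 0.021]), (242, [0.526, -0.201, 0.021]), (245, [0.529, -0.192, 0.044]), (248, [0.529, -0.191, 0.048]), (251, [0.529, -0.192, 0.051]), (254, [0.53, -0.191, 0.055])]
293 [(236, [0.528, -0.197, 0.022]), (239, [0.528, -0.199, 0.022]), (242, [0.528, -0.201, 0.022]), (245, [0.53, -0.192, 0.044]), (248, [0.531, -0.191, 0.048]), (251, [0.531, -0.191, 0.052]), (254, [0.531, -0.191, 0.054])]
296 [(236, [0.53, -0.197, 0.022]), (239, [0.53, -0.199, 0.022]), (242, [0.529, -0.201, 0.021]), (245, [0.532, -0.192, 0.045]), (248, [0.532, -0.191, 0.048]), (251, [0.532, -0.191, 0.052]), (254, [0.533, -0.191, 0.054])]
348 [(236, [0.56, -0.198, 0.021]), (239, [0.56, -0.199, 0.023]), (242, [0.56, -0.202, 0.022]), (245, [0.558, -0.192, 0.045]), (248, [0.558, -0.192, 0.049]), (251, [0.557, -0.192, 0.052]), (254, [0.557, -0.192, 0.054])]
351 [(236, [0.562, -0.197, 0.022]), (239, [0.562, -0.199, 0.022]), (242, [0.562, -0.202, 0.022]), (245, [0.56, -0.192, 0.045]), (248, [0.559, -0.192, 0.049]), (251, [0.559, -0.193, 0.05]), (254, [nan, nan, nan])]
355 [(236, [0.565, -0.2, 0.017]), (239, [0.564, -0.201, 0.019]), (242, [0.564, -0.202, 0.021]), (245, [0.562, -0.193, 0.044]), (248, [0.561, -0.191, 0.049]), (251, [0.561, -0.192, 0.051]), (254, [0.561, -0.192, 0.054])]
```

The fingertips are really at z≈0.044, although the reported TCP is at 0.003. The pads therefore sit about 40 mm behind the reported TCP, and they shut above the untouched cap. I'll reopen, measure again and go down by the depth readings.

Emit:
{"name": "jog_arm", "arguments": {"targets": [[[0,0,0],[0,0,0],65],[[0,0,0],[0,0,0],65],[[0,0,0],[0,0,0],65],[[0.03,0.03,0.4],[0,0,0],65],[[0.03,0.03,0.8],[0,0,0],65],[[0.03,0.03,0.8],[0,0,0],65]]}}

```text
time: 4.97
tool_pos: [0.5433, -0.2008, -0.0186]
tool_rot: [-0.002, 0.716, 0.698, -0.001]
contact_force: [0.1, -0.4, 0.1]
gripper_width: 0.649
grasp_force: 0.0
```

```bash
cat > tips.py <<'E'
from h import *
s=state();im,d=grab_frame('wrist');c=cam('wrist',s);P=cloud(d,c);print(s['time'],s['tool_pos'],s['contact_force'],s['gripper_width'])
H=np.array(camera_params('wrist')['hand_eye']);q=s["tool_rot"];Rt=R.from_quat([q[1],q[2],q[3],q[0]])
T=Rt.inv().apply((P-s['tool_pos']).reshape(-1,3)).reshape(P.shape)
m=(d>0)&(d<.2)&(abs(T[...,1])<.05)&(abs(T[...,0])<.02)&(T[...,2]<-.02)
for sg in(-1,1):
    k=m&(T[...,1]*sg>0); t=T[k]
    tip=np.percentile(t[:,2],99.5); e=t[t[:,2]>tip-.006]
    print("finger",sg,k.sum(),"tip tool z",tip.round(4),"world z",P[k][:,2].min().round(4),"inner |y|",np.percentile(abs(e[:,1]),3).round(4),"x range",np.percentile(e[:,0],[2,98]).round(4))
w=im.min(2)>200; n,l,st,ce=cv2.connectedComponentsWithStats(w.astype(np.uint8))
for i in range(1,n):
    if st[i,4]>300: print("white",ce[i],onplane([ce[i]],.021,c).round(4),np.nanmedian(P[...,2][l==i]))
E
python3 tips.py
```

```text
4.975 [ 0.54332065 -0.20077735 -0.01863098] [ 0.0543194  -0.44257463  0.08712067] 0.6493045106593959
finger -1 14548 tip tool z -0.0201 world z 0.0014 inner |y| 0.002 x range [-0.0168  0.0193]
finger 1 14755 tip tool z -0.0201 world z 0.0012 inner |y| 0.0019 x range [-0.0157  0.0196]
white [323.30503513 265.12236534] [[ 0.5448 -0.2029  0.021 ]] 0.021271013345423084
```

```bash
sed -i 's/(T\[...,2\]<-.02)/(T[...,2]<-.03)\&(im.max(2)<125)\&(abs(T[...,1])>.01)/' tips.py; python3 tips.py
```

```text
5.025 [ 0.5438768  -0.20109339 -0.0178874 ] [-0.3025785  -0.05084419 -0.62089709] 0.6513262172073143
finger -1 10278 tip tool z -0.0451 world z 0.0146 inner |y| 0.0272 x range [-0.0106  0.0109]
finger 1 9975 tip tool z -0.0431 world z 0.0122 inner |y| 0.0118 x range [-0.0101  0.015 ]
white [322.30346651 263.99236193] [[ 0.5448 -0.2029  0.021 ]] 0.02123074426070068
```

Emit:
{"name": "jog_arm", "arguments": {"targets": [[[-0.05,0.03,0.4],[0,0,0],65],[[-0.05,0.03,0.75],[0,0,0],65],[[-0.05,0.03,0.85],[0,0,0],65],[[-0.05,0.03,0.85],[0,0,0],65]]}}

```text
time: 5.58
tool_pos: [0.5451, -0.2026, -0.0385]
tool_rot: [-0.0, 0.716, 0.698, -0.0]
contact_force: [0.9, -0.1, 0.9]
gripper_width: 0.649
grasp_force: 0.0
```

```bash
python3 tips.py
```

```text
5.575 [ 0.54509775 -0.20261899 -0.03845471] [ 0.88959378 -0.09011732  0.94560295] 0.6491808489303124
finger -1 10288 tip tool z -0.0445 world z -0.0001 inner |y| 0.0271 x range [-0.0114  0.0109]
finger 1 10052 tip tool z -0.0432 world z -0.0004 inner |y| 0.0107 x range [-0.0113  0.0162]
white [319.90473967 283.30866215] [[ 0.5449 -0.2028  0.021 ]] 0.02128389980119029
```

Tips are at about z = 0.006 around the cap, with no contact. Closing.

Emit:
{"name": "jog_arm", "arguments": {"targets": [[[0,0,0],[0,0,0],50],[[0,0,0],[0,0,0],40],[[0,0,0],[0,0,0],20],[[0,0,0],[0,0,0],10],[[0,0,0],[0,0,0],10],[[0,0,0],[0,0,0],10]]}}

```text
time: 6.38
tool_pos: [0.5461, -0.2032, -0.0372]
tool_rot: [0.001, 0.716, 0.698, 0.0]
contact_force: [-0.2, -0.2, 6.6]
gripper_width: 0.455
grasp_force: 60.6
```

Emit:
{"name": "jog_arm", "arguments": {"targets": [[[0,0,-0.5],[0,0,0],10],[[0,0,-1.5],[0,0,0],10],[[0,0,-3],[0,0,0],10],[[0,0,-4.5],[0,0,0],10],[[0,0,-5.5],[0,0,0],10],[[0,0,-6],[0,0,0],10],[[0,0,-6],[0,0,0],10],[[0,0,-6],[0,0,0],10]]}}

```text
time: 7.38
tool_pos: [0.5444, -0.2023, 0.1103]
tool_rot: [-0.001, 0.716, 0.698, -0.0]
contact_force: [0.9, -0.8, -0.2]
gripper_width: 0.452
grasp_force: 60.3
```

```bash
python3 -c "
from h import *
s=state();im,d=grab_frame('wrist');c=cam('wrist',s);cv2.imwrite('pics/w3.png',im[...,::-1]);P=cloud(d,c);print(s['time'],s['tool_pos'],s['contact_force'],s['grasp_force'],s['gripper_width'])
w=(im.min(2)>150)&(d<.2); n,l,st,ce=cv2.connectedComponentsWithStats(w.astype(np.uint8))
for i in range(1,n):
    if st[i,4]>300: print('white',ce[i],st[i],np.nanmedian(P[l==i],axis=0))
go((.487,.219,.115),-1.7,s)"
```

```text
7.375 [ 0.54436854 -0.20227784  0.11026953] [ 0.92162868 -0.78300714 -0.23899873] 60.26657950133085 0.45215069649894735
white [626.89647577 208.94162996] [611 188  29  40 908] [ 0.74170383 -0.19038799  0.11576283]
white [320.70056253 280.26763306] [ 281  243   81   73 4622] [ 0.54456862 -0.20160388  0.16869694]
shift [16.787 -2.724 -0.161] turn [-0.018 -0.009  0.03 ]
```

View pics/w3.png

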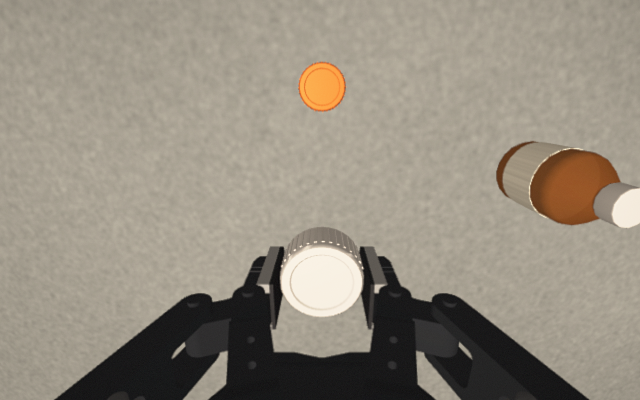

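The cap is held level between the pads at (321,280). Next I'll move short of the vial to view the rim.

Emit:
{"name": "jog_arm", "arguments": {"targets": [[[1.5,-0.3,-0.2],[0,0,0],10],[[3.7,-0.7,-0.2],[0,0,0],10],[[6,-1.2,-0.2],[0,0,0],10],[[8.3,-1.7,-0.2],[0,0,0],10],[[10.5,-2.1,-0.2],[0,0,0],10],[[12.3,-2.5,-0.2],[0,0,0],10],[[13.2,-2.63,-0.2],[0,0,0],10],[[13.2,-2.63,-0.2],[0,0,0],10]]}}

```text
time: 8.43
tool_pos: [0.4869, 0.1299, 0.1157]
tool_rot: [-0.001, 0.715, 0.699, -0.001]
contact_force: [-0.8, -0.8, 0.4]
gripper_width: 0.455
grasp_force: 60.3
```

Emit:
{"name": "jog_arm", "arguments": {"targets": [[[0,0,0],[0,0,0],10],[[0,0,0],[0,0,0],10],[[0,0,0],[0,0,0],10],[[0,0,0],[0,0,0],10]]}}

```text
time: 8.93
tool_pos: [0.4882, 0.1283, 0.117]
tool_rot: [0.0, 0.716, 0.698, -0.0]
contact_force: [-0.4, 0.4, 0.3]
gripper_width: 0.455
grasp_force: 60.3
```

```bash
python3 -c "
from h import *
s=state();im,d=grab_frame('wrist');c=cam('wrist',s);cv2.imwrite('pics/w4.png',im[...,::-1]);np.savez('w4.npz',im=im,d=d);P=cloud(d,c);print(s['time'],s['tool_pos'],s['contact_force'],s['grasp_force'],c[3])
h=P[...,2]
for nm,m in (('rim',(h>.078)&(h<.083+.004)&(abs(P[...,1]-.219)<.03)&(abs(P[...,0]-.487)<.03)),('closed',(abs(h-.0875)<.005)&(abs(P[...,1]-.289)<.03)),('cap',(im.min(2)>150)&(h>.15))):
    uv=np.argwhere(m)[:,::-1]; 
    if len(uv)<20: print(nm,len(uv)); continue
    (x,y),r=cv2.minEnclosingCircle(uv.astype(np.float32)); zz=np.nanmedian(h[m]); print(nm,len(uv),(x,y),r,'z',zz,onplane([(x,y)],zz,c).round(4),'cloudmean',P[m].mean(0).round(4),np.ptp(P[m],axis=0).round(4))
"
```

```text
8.925 [0.48815035 0.12829907 0.11698501] [-0.36753238  0.39377151  0.28437021] 60.28735879808664 [0.49056248 0.20674171 0.29705788]
rim 1564 (316.2021179199219, 86.7127685546875) 23.300994873046875 z 0.08138931741091449 [[0.4875 0.2179 0.0814]] cloudmean [0.4874 0.2177 0.0821] [0.0295 0.0298 0.0088]
closed 52 (316.5, 0.0) 14.500100135803223 z 0.08468691440717634 [[0.4893 0.2687 0.0847]] cloudmean [0.4886 0.2683 0.0849] [0.018  0.0022 0.0061]
cap 4645 (321.5, 285.0) 60.500099182128906 z 0.1754288220422761 [[0.4886 0.1266 0.1754]] cloudmean [0.4883 0.129  0.1757] [0.048  0.039  0.0232]
```

View pics/w4.png

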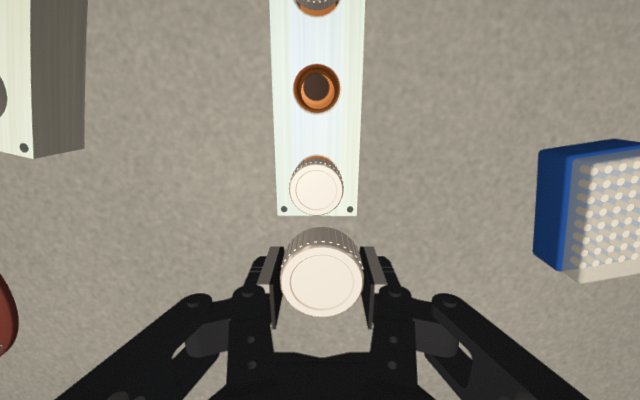

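The wrist picture shows the open vial's mouth at (316,87), the near closed vial at (316,190) and the held cap at (322,281). I'll refine the rim-to-cap offset from this same frame.

```bash
python3 -c "
from h import *
z=np.load('w4.npz');im,d=z['im'],z['d'];s=state();s['tool_pos']=np.array([.4882,.1283,.117]);s['tool_rot']=np.array([0,.716,.698,0]);c=cam('wrist',s);P=cloud(d,c);h=P[...,2]
near=(np.hypot(P[...,0]-.487,P[...,1]-.218)<.03)
for lo,hi in((.083,.087),(.0835,.0865),(.075,.08),(.06,.09)):
  m=near&(h>lo)&(h<hi); q=P[m][:,:2]; A=np.c_[2*q,np.ones(len(q))]; 
  hull=cv2.convexHull(q.astype(np.float32)*1000)[:,0]; e=cv2.fitEllipse(hull); print(lo,hi,len(q),np.round(e[0],1),np.round(e[1],1),np.median(h[m]))
mc=(h>.165)&(im.min(2)>120); zt=np.median(h[mc]); m=mc&(abs(h-zt)<.003); q=P[m][:,:2]; e=cv2.fitEllipse(cv2.convexHull(q.astype(np.float32)*1000)[:,0]);print('cap',zt,np.round(e[0],1),np.round(e[1],1))
# mouth: dark/brown inner contour
n,l,st,ce=cv2.connectedComponentsWithStats((near&(h>.0825)).astype(np.uint8));print(st[1:4],ce[1:4])
A=np.c_[P[m],np.ones(m.sum())][:,[0,1,3]];print('cap plane slope',np.linalg.lstsq(A,P[m][:,2],rcond=None)[0])
"
```

```text
0.083 0.087 532 [487.3 217.7] [24.6 24.6] 0.08488315879422985
0.0835 0.0865 468 [487.3 217.7] [23.9 24.2] 0.08498397352069145
0.075 0.08 310 [487.3 217.8] [30.  30.3] 0.07910907561452835
0.06 0.09 1818 [487.2 217.7] [33.9 34.1] 0.08110834586210876
cap 0.17542980962076316 [488.5 128.5] [39.1 39.7]
[[297  67  38  41 583]
 [313  94   1   1   1]] [[315.90737564  86.45797599]
 [313.          94.        ]]
cap plane slope [ 0.00280801 -0.00535039  0.1747229 ]
```

Emit:
{"name": "jog_arm", "arguments": {"targets": [[[1.2,-0.05,0],[0,0,0],10],[[2.6,-0.1,0],[0,0,0],10],[[3.4,-0.14,0],[0,0,0],10],[[3.57,-0.14,0.3],[0,0,0],10],[[3.57,-0.14,1],[0,0,0],10],[[3.57,-0.14,1.6],[0,0,0],10],[[3.57,-0.14,2],[0,0,0],10],[[3.57,-0.14,2],[0,0,0],10]]}}

```text
time: 9.98
tool_pos: [0.4859, 0.2174, 0.0654]
tool_rot: [-0.001, 0.716, 0.698, -0.001]
contact_force: [0.6, -0.1, 0.1]
gripper_width: 0.456
grasp_force: 60.3
```

Emit:
{"name": "jog_arm", "arguments": {"targets": [[[0,0,0],[0,0,0],10],[[0,0,0],[0,0,0],10]]}}

```text
time: 10.22
tool_pos: [0.4875, 0.2182, 0.0678]
tool_rot: [0.0, 0.716, 0.698, 0.001]
contact_force: [0.2, 0.6, -0.6]
gripper_width: 0.458
grasp_force: 60.3
```

```bash
python3 -c "
from h import *
s=state();im,d=grab_frame('wrist');c=cam('wrist',s);P=cloud(d,c);h=P[...,2];print(s['time'],s['tool_pos'],s['contact_force'])
mc=(h>.11)&(h<.15)&(im.min(2)>120)&(np.hypot(P[...,0]-.4873,P[...,1]-.2177)<.03); zt=np.median(h[mc]); m=mc&(abs(h-zt)<.003); e=cv2.fitEllipse(cv2.convexHull(P[m][:,:2].astype(np.float32)*1000)[:,0]);print('cap',zt,e[0],e[1])
go((.4873,.2177,.0663-.0374),-1.7,s)"
```

```text
10.225 [0.48745067 0.21820036 0.06784227] [ 0.20356613  0.59884038 -0.58653394]
cap 0.12626920556637247 (487.39227294921875, 218.25714111328125) (39.240386962890625, 40.604862213134766)
shift [-0.021 -0.008  1.558] turn [ 0.01  -0.003  0.03 ]
```

Emit:
{"name": "jog_arm", "arguments": {"targets": [[[-0.01,0,0.4],[0,0,0],10],[[-0.01,0,0.8],[0,0,0],10],[[-0.01,0,1.05],[0,0,0],10],[[-0.01,0,1.1],[0,0,0],10],[[-0.01,0,1.1],[0,0,0],10]]}}

```text
time: 10.9
tool_pos: [0.4868, 0.2178, 0.0394]
tool_rot: [-0.0, 0.716, 0.698, -0.0]
contact_force: [0.6, 0.2, 0.3]
gripper_width: 0.449
grasp_force: 60.3
```

Emit:
{"name": "jog_arm", "arguments": {"targets": [[[0,0,0.1],[0,0,0],10],[[0,0,0.2],[0,0,0],10]]}}

```text
time: 11.15
tool_pos: [0.4875, 0.2182, 0.0355]
tool_rot: [0.0, 0.716, 0.698, 0.001]
contact_force: [-1.2, 0.2, 7.7]
gripper_width: 0.457
grasp_force: 61.0
```

Emit:
{"name": "jog_arm", "arguments": {"targets": [[[0,0,0.05],[0,0,0],10],[[0,0,0.1],[0,0,0],10]]}}

```text
time: 11.4
tool_pos: [0.4885, 0.2185, 0.0345]
tool_rot: [0.001, 0.716, 0.698, 0.002]
contact_force: [-2.5, -0.2, 9.5]
gripper_width: 0.455
grasp_force: 61.2
```

Emit:
{"name": "jog_arm", "arguments": {"targets": [[[0,0,0.05],[0,0,0],10],[[0,0,0.1],[0,0,0],10]]}}

```text
time: 11.65
tool_pos: [0.4869, 0.2179, 0.0295]
tool_rot: [0.0, 0.716, 0.698, 0.0]
contact_force: [0.0, -0.1, -0.8]
gripper_width: 0.457
grasp_force: 60.6
```

It clicked: the force rose to 9.5 N and then dropped to zero. Now on to the hard stop.

Emit:
{"name": "jog_arm", "arguments": {"targets": [[[0,0,0.05],[0,0,0],10],[[0,0,0.1],[0,0,0],10]]}}

```text
time: 11.9
tool_pos: [0.4881, 0.2184, 0.0294]
tool_rot: [0.0, 0.716, 0.698, 0.001]
contact_force: [-4.9, -1.1, 15.8]
gripper_width: 0.455
grasp_force: 62.2
```

Emit:
{"name": "jog_arm", "arguments": {"targets": [[[0,0,0.05],[0,0,0],10],[[0,0,0.05],[0,0,0],10]]}}

```text
time: 12.15
tool_pos: [0.4889, 0.2186, 0.0295]
tool_rot: [0.001, 0.716, 0.698, 0.002]
contact_force: [-4.4, -0.9, 17.9]
gripper_width: 0.455
grasp_force: 62.3
```

Emit:
{"name": "jog_arm", "arguments": {"targets": [[[0,0,0],[0,0,0],10],[[0,0,0],[0,0,0],10],[[0,0,0],[0,0,0],10],[[0,0,0],[0,0,0],10],[[0,0,0],[0,0,0],10],[[0,0,0],[0,0,0],10],[[0,0,0],[0,0,0],10],[[0,0,0],[0,0,0],10]]}}

```text
time: 13.15
tool_pos: [0.4889, 0.2186, 0.0295]
tool_rot: [0.001, 0.716, 0.698, 0.002]
contact_force: [-5.1, -0.6, 17.5]
gripper_width: 0.458
grasp_force: 62.3
```

Emit:
{"name": "jog_arm", "arguments": {"targets": [[[0,0,0],[0,0,0],10],[[0,0,0],[0,0,0],10],[[0,0,0],[0,0,0],10],[[0,0,0],[0,0,0],10],[[0,0,0],[0,0,0],10]]}}

```text
time: 13.78
tool_pos: [0.4889, 0.2186, 0.0295]
tool_rot: [0.001, 0.716, 0.698, 0.002]
contact_force: [-4.8, -0.7, 17.6]
gripper_width: 0.456
grasp_force: 62.3
```

```bash
cat > capz.py <<'E'
from h import *
s=state();im,d=grab_frame('wrist');c=cam('wrist',s);P=cloud(d,c);h=P[...,2];print(s['time'],s['tool_pos'],s['contact_force'])
mc=(d<.2)&(im.min(2)>120)&(np.hypot(P[...,0]-.4873,P[...,1]-.2177)<.03); zt=np.median(h[mc]); m=mc&(abs(h-zt)<.003); e=cv2.fitEllipse(cv2.convexHull(P[m][:,:2].astype(np.float32)*1000)[:,0]);print('cap',zt,e[0],e[1],'rel',zt-s['tool_pos'][2])
E
python3 capz.py
```

```text
13.775 [0.48892922 0.21857809 0.02947297] [-4.75584558 -0.70014983 17.58495613]
cap 0.08751874799939018 (488.9005432128906, 218.3557586669922) (39.603904724121094, 40.60926055908203) rel 0.05804578201701901
```

The cap top is at 87.5 mm, so it is fully home. Lifting straight up, slowly at first.

Emit:
{"name": "jog_arm", "arguments": {"targets": [[[0,0,-0.15],[0,0,0],10],[[0,0,-0.4],[0,0,0],10],[[0,0,-0.7],[0,0,0],10],[[0,0,-1],[0,0,0],10],[[0,0,-1.3],[0,0,0],10],[[0,0,-1.6],[0,0,0],10],[[0,0,-1.9],[0,0,0],10],[[0,0,-2.2],[0,0,0],10]]}}

```text
time: 14.82
tool_pos: [0.4868, 0.2178, 0.0813]
tool_rot: [0.0, 0.716, 0.698, 0.0]
contact_force: [-0.1, 0.4, -1.2]
gripper_width: 0.454
grasp_force: 60.6
```

Emit:
{"name": "jog_arm", "arguments": {"targets": [[[0,0,-0.4],[0,0,0],10],[[0,0,-0.9],[0,0,0],10],[[0,0,-1.4],[0,0,0],10],[[0,0,-1.9],[0,0,0],10],[[0,0,-2.4],[0,0,0],10],[[0,0,-2.8],[0,0,0],10],[[0,0,-3],[0,0,0],10],[[0,0,-3],[0,0,0],10]]}}

```text
time: 15.82
tool_pos: [0.4869, 0.2179, 0.1561]
tool_rot: [0.0, 0.716, 0.698, 0.0]
contact_force: [0.5, 0.4, -1.4]
gripper_width: 0.457
grasp_force: 60.6
```

```bash
python3 capz.py; python3 -c "
from h import *
im,d=grab_frame('scene');cv2.imwrite('pics/s5.png',cv2.resize(im[120:260,300:500,::-1],None,fx=4,fy=4))"
```

```text
15.825 [0.48694499 0.21789017 0.15606395] [ 0.53206122  0.44932087 -1.35941493]
cap 0.21447120138500192 (487.2723388671875, 218.0933074951172) (39.37726974487305, 39.945518493652344) rel 0.05840725243728395
```

View pics/s5.png

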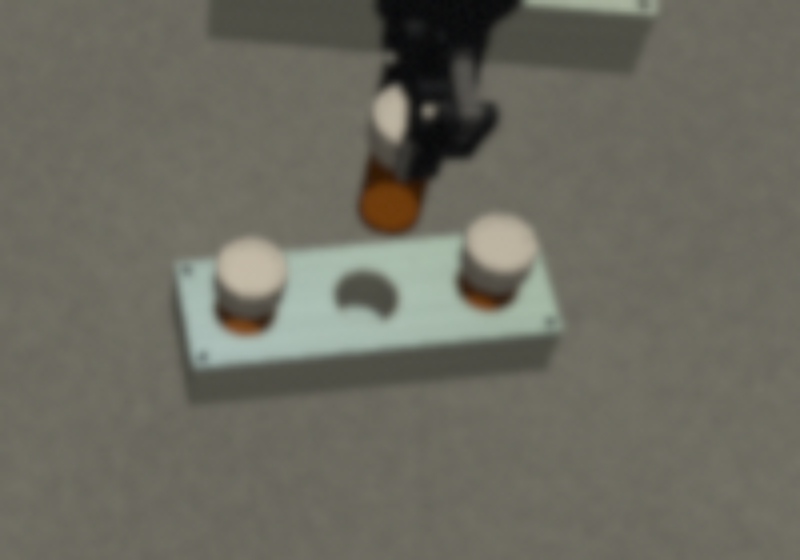

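The crop shows the vial at (390,170) hanging from its cap above the empty middle hole at (366,298), with both closed vials undisturbed. Its foot is at about 0.132 m. I'll let it settle briefly, then hand in.

Emit:
{"name": "jog_arm", "arguments": {"targets": [[[0,0,0],[0,0,0],10],[[0,0,0],[0,0,0],10],[[0,0,0],[0,0,0],10],[[0,0,0],[0,0,0],10]]}}

```text
time: 16.42
tool_pos: [0.4868, 0.2178, 0.1557]
tool_rot: [-0.0, 0.716, 0.698, -0.0]
contact_force: [0.2, -0.2, -1.2]
gripper_width: 0.45
grasp_force: 60.6
```

```bash
python3 capz.py; python3 -c "
from h import *
print(job_done())"
```

```text
16.425 [0.48677414 0.21782939 0.15567822] [ 0.16291919 -0.15105854 -1.15166261]
cap 0.21409123047949447 (487.2209167480469, 218.04745483398438) (39.36619567871094, 39.72822570800781) rel 0.05841300867882579
the job is handed in; nothing more can be done
None
```

The job is handed in at 16.4 s: the cap clicked on, was held down at about 17.5 N for 1.6 s, and the vial now hangs upright by its cap with its foot about 13 cm above the bench.

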